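# Open the lockout padlock and hold it up

## Robot

A 6-joint arm with a two-finger parallel gripper is mounted at the origin on the work surface. World frame = base frame: x ahead of the robot, y to its left, z up, the work surface at z = 0. Lengths are in mm, angles in degrees, forces in N, time in s.
With the tool pointing down it reaches from about 350 to 850 mm from the base axis. Payload 8.1 kg.
Tool frame: the origin (TCP) lies midway between the tips of the shut fingers; the grasp point (between the pads) lies 19 mm behind it; x points along the fingers, z is the direction in which the jaws open and shut, and the axes are right-handed (so a half turn about x gives the same grasp; the last joint's range is limited). The gripper opens to 85 mm and grips with 20 to 120 N. Pads are 22 mm wide; open, the fingers measure 114 mm over their backs; the gripper's body (76 mm by 85 mm) begins 54 mm behind the grasp point. The pads swing forward as they close: fully open they stand 13 mm farther back than shut.
Start: joints at [-71.585, 7.471, 85.268, -0, 87.261, -4.893], TCP at [237.423, -551.031, 231.292] pointing down, gripper open.
Joint ranges: [-169.43, 169.43], [-51.17, 129.36], [1.28, 143.12], [-76.62, 256.62], [0, 156.53], [-152.29, 152.29]. Speed limits (degrees/s): [136.94, 136.94, 159.86, 180, 180, 180].

## Interface

Orientations are given as [roll, pitch, yaw] about the fixed x, y, z axes, in that order (R = Rz(yaw) Ry(pitch) Rx(roll)).
In Python, from bench import r gives the robot as it stands. The module is installed in compiled form; this text tells all that it offers.
- The arm moves only by the tool servo_tool, never from a script. Its argument "commands" is a list that holds one entry, the list of rows, each a list of 7 numbers: the closure in counts, from 0 (fully open) to 255 (shut), then the shift along the tool's x, y, z in cm, then the turn, a rotation vector about the tool's x, y, z in degrees. A call has 1 to 8 rows; each row is the pose to reach, as a shift and turn from the pose commanded when the call began, along the tool's axes at that moment; what a row does not reach only later rows make up. A row lasts 1/10 s, in which the tool goes at most 50 mm and 8.59 degrees, less where a joint would pass 70% of its speed; a pose out of reach is approached as far as the arm can. A call with a gripper value outside its range is refused whole. The fingers move at their own pace and stop on an object; "force" is the grip in N (left out, the last holds). Time passes only in rows, so rows that repeat a pose let the fingers close. It gives the time, the measured TCP pose, the force and the opening at its end, in the units of the state.
- r.sense(): the state, without advancing time (a new reading comes with each control period).
- r.snapshot(name): name is "scene" or "top"; returns (picture, depth): 420x560x3 uint8, red, green, blue; 420x560 float32, mm along the optical axis (not along the pixel's ray), 0 where there is no reading.
- r.calibration(name): a dict with "fx", "fy", "cx", "cy" (pixels), "pose" (4x4, takes a point from camera to world coordinates). Camera axes: x right, y down, z forward; pixel columns grow to the right and rows downward; lengths in mm; the calibration is good to about 2 mm. A picture is of the moment at which its call begins. calibration takes no time and is no camera call.
- r.hand_in(): hands the job in, once; it reports no verdict.
The state is a dict: "time": time; "joint_pos": joint angles; "qd": joint speeds; "joint_efforts": joint torques, N m; "tool_pos": TCP position; "tcp_rot": TCP orientation; "ft_force": force on the tool from outside, world axes, zero at the start; "wrist_torque": the same for the moment, N m; "finger_gap": finger opening in mm.
Only numpy, scipy, OpenCV 4.12 (cv2) and the standard library are available. Lean on these libraries where they do the work, as an engineer would, in place of code of your own. Each camera call takes 0.05 s, during which the arm holds its last target.

## Task

Slide the aluminium cover of the blue case fully aside, turn the dial of the red padlock inside until its yellow pointer clicks in at the green mark, and pull the shackle open to its stop. Then lift the open padlock out by its shackle and finish while still holding it up by the shackle, still and clear of the case, with the middle of its red body at least 15 cm above the table. Leave everything else on the table where it is.

Things in the scene. Friction and masses are not known exactly. Their poses are not given: they have to be found in the camera images.
- case: Blue steel case fixed to the table, 200 mm (x) by 260 mm (y), 62 mm high, walls 5 mm. Origin on the table, under the dial axis of the padlock as it lies. x points away from the shackle, y to the closed half, z up. Compartment inside: x -135..+55, y -60..+60 mm, floor 4 mm above the table. y +60..+195 mm is a closed block. Cover runners at the x ends reach 69 mm high.
- cover (a joint): Aluminium cover, 4 mm thick, top 66.5 mm above the table, sliding over the compartment. Value in m: 0 = compartment fully covered, grows as it slides along the case's +y on to the closed half, 0.130 = fully open (end stop). Starts at 0 to 0.02. About 1.5 N of friction, light damping; stays where it is left.
- cover_ridge (a point): Centre of the black grip ridge on the cover (50 mm along the case's x, 12 mm along y, 15 mm high; centre 74 mm, top 81.5 mm above the table). With the cover closed it is at x -40 mm, y -35 mm in the case's frame; it moves with the cover.
- lock: Loose red padlock lying on its back, body 60 mm (own x) by 74 mm (own y) by 32 mm thick, about 0.4 kg in all (varies). Origin at the centre of the back face, under the dial axis; own x points away from the shackle, z out of the dial face (up; the face is 36 mm above the table). Green mark on the face's -x edge, beside the shackle; 11 white marks at 30 degree steps.
- lock_center (a point): Centre of the padlock's red body, 16 mm above its back face.
- dial (a joint): Dial angle, rad, counter-clockwise positive seen from above, endless; starts at about 0.6 to 2.4. 0 = yellow pointer at the green mark, along the lock's -x (pointer direction in the lock's frame: pi + value). Spring clicks (about 0.05 N m) every 30 degrees, 0 being one; let go within 0.15 rad of a notch, it snaps in. See dial_mark.
- dial_grip (a point): On the dial axis, middle of the dial's grey bar grip, 51 mm above the table while the lock lies. The bar is 42 mm long (along the pointer), 10 mm wide, 17 mm high (42.5 to 59.5 mm above the table); under it a black disc 50 mm across. A yellow stripe on the bar marks its pointer end.
- shackle (a joint): How far the shackle is pulled out, in m: 0 = shut, grows along the lock's -x, 0.018 = open (stop). Friction about 1.2 N plus damping (6 N per m/s).
- shackle_bow (a point): Middle of the bow, on the axis of the 9 mm round steel bar: 80 mm from the dial axis when shut, 20 mm above the table (16 mm over the floor). There the bar runs straight along the lock's y for 34 mm; legs 50 mm apart (axes); 45 mm free between bow and lock body when shut. Lifted by it, the lock may swing down about the bar, its end up to 128 mm below, or stay tilted.
- tape_roll: yellow ring-shaped tape roll, 68 mm across, 24 mm high, lying flat beside the case; origin under its centre (bystander: leave it where it is)
- hasp: loose red lockout hasp plate, 30 x 75 mm, 14 mm high, lying behind the case; origin under its centre (bystander: leave it where it is)
- spray_can: yellow spray can, 54 mm across, 170 mm tall; origin under its centre (bystander: leave it where it is)
- flask: clear bottle, 60 mm across, 190 mm tall; origin under its centre (bystander: leave it where it is)
- screwdriver: screwdriver lying on the table; origin under its middle (bystander: leave it where it is)
- glue_jar: white jar with red cap, 60 mm across, 60 mm tall; origin under its centre (bystander: leave it where it is)
- case_pocket (a point): Centre of the padlock's pocket on the compartment floor (4 mm above the case's origin). Ribs 14 mm high surround the padlock's body with 1.5 mm play; the shackle points along the case's -x and passes freely between the ribs on that side. To come out, the padlock is lifted.
- dial_mark (a point): The green mark on the lock's face, 27 mm from the dial axis. The shackle is free only with the dial at this notch (within about 0.08 rad); otherwise it is blocked after about 2 mm. Once the shackle is pulled out, the dial is held.

How it is judged (in metres and radians):
On the way, in this order (a step that is already met when the one before it is completed fails the run):
1. the cover is slid fully aside (value of joint cover above 0.115 m), for 0.1 s.
2. the dial clicked in at the green mark, shackle still shut (value of joint dial between -0.15 and 0.15 rad and value of joint shackle below 0.006 m), for 0.2 s.
3. the shackle is pulled open (value of joint shackle above 0.013 m), for 0.1 s.
At the end, for the whole second after the job is handed in: For the last second: cover open over 110 mm, shackle out over 13 mm, centre of the red lock body over 145 mm above the table, fingers holding the shackle (over 1 N), padlock not touching the case and moving slower than 0.12 m/s (value of joint cover above 0.11 m and value of joint shackle above 0.013 m and height (world z) of lock_center above 0.145 m and contact force between the fingers and shackle above 1 N and contact force between lock and case below 0.1 N and linear speed of lock below 0.12 m/s); the arm keeps its last pose, push and grip.
It fails at once if the tape roll or the hasp beside the case is moved more than 30 mm (distance of any of tape_roll, hasp from where it was at the start of the episode above 0.03 m).
It fails at once if another thing on the table is moved more than 30 mm (distance of any of spray_can, flask, screwdriver, glue_jar from where it was at the start of the episode above 0.03 m).
It also fails if it takes over 72 s, if anything falls off the work surface, if the arm or the gripper's body presses on something with over 40 N, if the wrist force passes 120 N, or if a joint passes its speed limit or range.

## Working session

There is one attempt and no reset: what is moved stays moved. The work goes in short steps, Python scripts to look and compute and a tool call to move; the robot and the scene stay as the last step left them, time stands still between calls to the robot, and variables do not carry over. Pictures are saved under pics/ and viewed, and the job is handed in when it is done.

Besides the shell and the picture viewer there is one more tool, called after "Emit:" by a JSON object that holds its "fn" and its "kwargs". servo_tool: Moves the arm, as the interface text tells. Its arguments: {"type":"object","properties":{"commands":{"type":"array","items":{"type":"array","items":{"type":"array","items":{"type":"number"}}}},"force":{"type":"number"}},"required":["commands"]}

```bash
ls; mkdir -p pics
python3 - <<'E'
from bench import r
import cv2,numpy as np
print(r.sense())
for n in("scene","top"):
    p,d=r.snapshot(n); cv2.imwrite(f"pics/{n}0.png",p[:,:,::-1]); np.save(f"{n}0.npy",d); c=r.calibration(n); print(n,c)
E
```

```text
pics
{'time': 0.0, 'joint_pos': array([-7.15853878e+01,  7.51553525e+00,  8.53303764e+01, -1.38698180e-03,
        8.72593999e+01, -4.89445215e+00]), 'qd': array([ 0.13447323,  0.10776272,  0.08291615, -0.04072142, -0.03786654,
       -0.01594311]), 'joint_efforts': array([-4.23030560e-04, -5.69397461e+01, -5.00561428e+01, -4.51461146e-04,
        1.49237219e-02,  2.33765485e-05]), 'tool_pos': array([ 237.24059479, -550.51145476,  230.22944199]), 'tcp_rot': array([175.85917489,  89.8946793 , 109.16830685]), 'ft_force': array([-0.22765507,  0.50930487, -0.28112605]), 'wrist_torque': array([-0.02838807,  0.00843165, -0.06028969]), 'finger_gap': 85.22164151142954}
scene {'fx': 379.37444526604327, 'fy': 379.37444526604327, 'cx': 284.0252211969721, 'cy': 210.97678805816636, 'pose': array([[-7.35230734e-01,  5.78072909e-01, -3.53931461e-01,
         1.00331673e+03],
       [ 6.77664791e-01,  6.15835201e-01, -4.01892319e-01,
         4.99554558e+02],
       [-1.43596095e-02, -5.35330475e-01, -8.44520624e-01,
         1.13633084e+03],
       [ 0.00000000e+00,  0.00000000e+00,  0.00000000e+00,
         1.00000000e+00]])}
top {'fx': 502.2979507084778, 'fy': 502.2979507084778, 'cx': 275.5221824932538, 'cy': 209.2283353417414, 'pose': array([[ 1.97597239e-03, -9.81796638e-01,  1.89924871e-01,
         2.78278030e+02],
       [-9.99914429e-01, -4.39591461e-03, -1.23211398e-02,
         9.82892789e+00],
       [ 1.29317471e-02, -1.89884272e-01, -9.81721311e-01,
         1.48669007e+03],
       [ 0.00000000e+00,  0.00000000e+00,  0.00000000e+00,
         1.00000000e+00]])}
```

View pics/scene0.png

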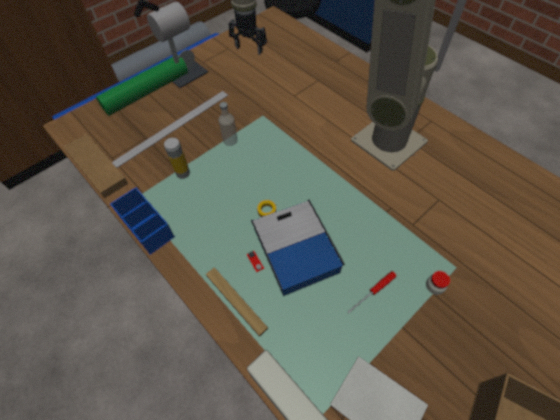

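View pics/top0.png

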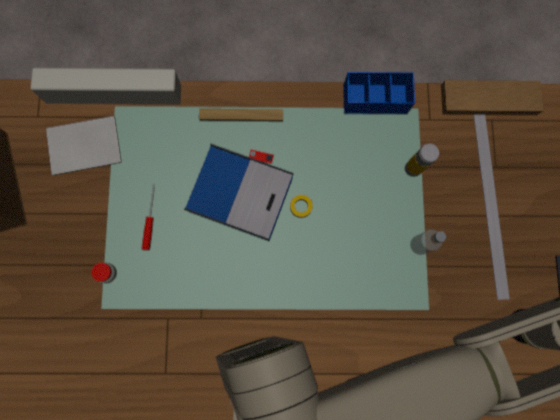

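```bash
cat > h.py <<'E'
import numpy as np,cv2
from bench import r
def cloud(d,c):
    v,u=np.mgrid[:d.shape[0],:d.shape[1]]
    P=np.stack([(u-c['cx'])/c['fx']*d,(v-c['cy'])/c['fy']*d,d],-1)
    T=c['pose']; W=P@T[:3,:3].T+T[:3,3]; W[d<=0]=np.nan; return W
def onz(u,v,z,c):
    T=c['pose']; k=T[:3,:3]@np.array([(u-c['cx'])/c['fx'],(v-c['cy'])/c['fy'],1]); return T[:3,3]+k*(z-T[2,3])/k[2]
def proj(p,c):
    T=c['pose']; q=T[:3,:3].T@(np.asarray(p,float)-T[:3,3]); return np.array([q[0]/q[2]*c['fx']+c['cx'],q[1]/q[2]*c['fy']+c['cy']])
E
python3 - <<'E'
from h import *
for n in("top","scene"):
    p=cv2.imread(f"pics/{n}0.png"); d=np.load(f"{n}0.npy"); c=r.calibration(n); W=cloud(d,c)
    z=W[...,2]
    m=((z>50)&(z<100)&(W[...,0]>400)&(W[...,0]<800)&(W[...,1]>-150)&(W[...,1]<280)).astype(np.uint8)
    k,l,s,_=cv2.connectedComponentsWithStats(m); i=1+np.argmax(s[1:,4]); mm=l==i
    X=W[mm]; print(n,s[i],np.median(X[:,2]))
    R=cv2.minAreaRect(X[:,:2].astype(np.float32)); print(R, cv2.boxPoints(R))
    g=p.astype(int).max(2); b=mm&(g<50)&(z>70); 
    print('ridge',b.sum(),np.nanmean(W[b],0), np.argwhere(b).mean(0))
    blue=mm&(p[...,0].astype(int)-p[...,2]>50); print('blue z',np.nanmedian(z[blue]),'gray',np.nanmedian(z[mm&~blue]))
    R=cv2.minAreaRect(W[blue][:,:2].astype(np.float32)); print(R)
    cv2.imwrite(f"pics/{n}0z.png",cv2.resize(p[140:250,170:330] if n=="top" else p[180:310,200:360],None,fx=5,fy=4.5 if 0 else 5,interpolation=cv2.INTER_CUBIC)[:600])
E
```

```text
top [ 184  144  110   97 6414] 65.18812165236409
((606.78271484375, 99.0073013305664), (261.8965148925781, 214.69430541992188), 69.99501037597656) [[461.11493   12.683762]
 [662.85516  -60.76358 ]
 [752.4505   185.33084 ]
 [550.71027  258.7782  ]]
ridge 56 [587.76967575  35.45303226  79.4697727 ] [196.58928571 260.53571429]
blue z 62.71954233655924 gray 67.13668957061918
((630.332763671875, 160.99935913085938), (122.63397216796875, 199.5157012939453), 69.85485076904297)
scene [ 251  199   95   92 4994] 65.8107289577415
((602.5110473632812, 99.96867370605469), (262.4440002441406, 213.59844970703125), 69.96452331542969) [[457.21832   13.277756]
 [657.88995  -59.901478]
 [747.8038   186.65959 ]
 [547.13214  259.83884 ]]
ridge 30 [575.4398988   10.80659728  82.03700099] [215.9        283.56666667]
blue z 63.611246888295 gray 68.3265475504586
((627.6927490234375, 162.30047607421875), (127.61567687988281, 199.66452026367188), 70.09701538085938)
```

View pics/top0z.png

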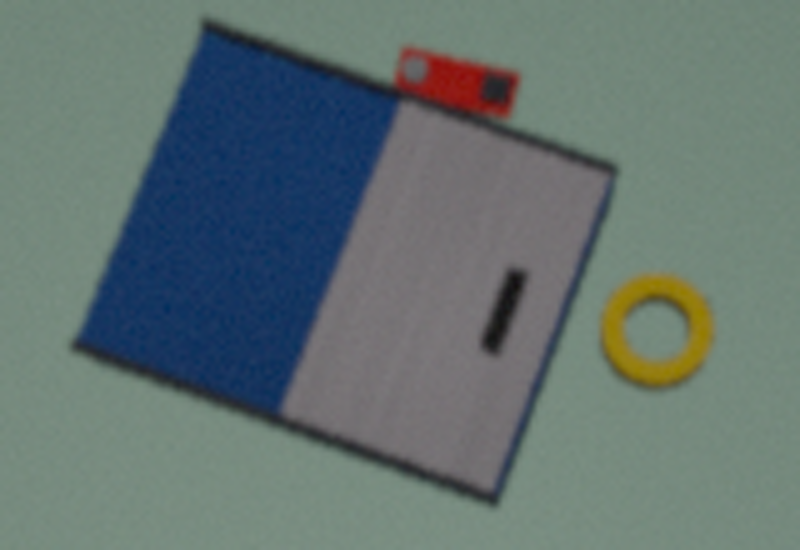

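Run:
```python
from h import *
c=r.calibration("top")
t=np.radians(-20);R=np.array([[np.cos(t),-np.sin(t)],[np.sin(t),np.cos(t)]])
for o in [(620,24.7),(622,24),(618,25)]:
  p=onz(270.8,202.2,80,c); print(p, R.T@(p[:2]-o))
# corner pixels in zoom: runner outer corners
for q in [(205,20),(612,170),(495,502),(73,345)]:
  p=onz(q[0]/5+170-.4,q[1]/5+140-.4,68,c); print(p,R.T@(p[:2]-(620,24.7)))
cs=r.calibration("scene")
p=cv2.imread("pics/scene0.png"); cv2.imwrite("pics/scz.png",cv2.resize(p[190:300,235:355],None,fx=5,fy=5,interpolation=cv2.INTER_CUBIC))
```

```text
[570.83116592   5.72131554  80.        ] [-39.71249818 -34.65086142]
[570.83116592   5.72131554  80.        ] [-41.83129752 -34.67711687]
[570.83116592   5.72131554  80.        ] [-37.7305069  -34.24872892]
[748.83567919 183.71622419  68.        ] [ 66.67918524 193.49076991]
[658.85514171 -55.85779534  68.        ] [ 64.06427866 -62.41032469]
[463.55285898  11.52731433  68.        ] [-142.50690011  -65.88634912]
[553.40268154 254.21564367  68.        ] [-141.07998206  192.8965323 ]
```

View pics/scz.png

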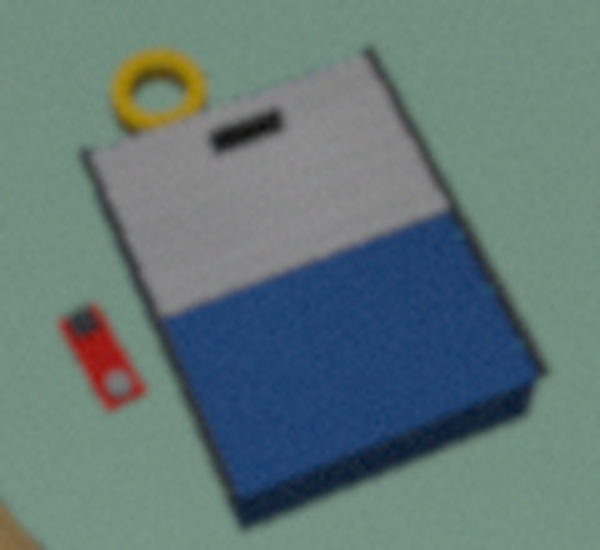

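```bash
cat >> h.py <<'E'
from scipy.spatial.transform import Rotation as Ro
O=np.array([620,24.3]); YAW=-20.
def tw(x,y,z):  # case->world
    t=np.radians(YAW); return np.array([O[0]+x*np.cos(t)-y*np.sin(t),O[1]+x*np.sin(t)+y*np.cos(t),z])
def tc(p):
    t=np.radians(YAW); d=np.asarray(p[:2])-O; return np.array([d[0]*np.cos(t)+d[1]*np.sin(t),-d[0]*np.sin(t)+d[1]*np.cos(t)])
def go(target,jaw): # target world mm, jaw world yaw deg of tool z (mod 180); tool x down
    s=r.sense(); R=Ro.from_euler('xyz',s['tcp_rot'],degrees=True)
    j=R.as_matrix()[:,2]; cur=np.degrees(np.arctan2(j[1],j[0]))
    best=[]
    for k in(0,180):
        a=np.radians(jaw+k); x=np.array([0,0,-1.]);z=np.array([np.cos(a),np.sin(a),0]);y=np.cross(z,x)
        T=Ro.from_matrix(np.stack([x,y,z],1)); rv=(R.inv()*T).as_rotvec(degrees=True); best.append(rv)
    best.sort(key=np.linalg.norm)
    print('t',round(s['time'],2),'pos',s['tool_pos'].round(1),'case',tc(s['tool_pos']).round(1),'jaw',round(cur,1),'q6',s['joint_pos'][5].round(1),'gap',round(s['finger_gap'],1),'F',s['ft_force'].round(1))
    print(' shift cm',(R.inv().apply(np.asarray(target)-s['tool_pos'])/10).round(2),'rv',[b.round(1) for b in best])
E
python3 - <<'E'
from h import *
print(r.calibration("top") and [onz(*q,150,r.calibration("top")).round() for q in [(428,153),(436,239)]])
go(tw(-40,-64,180),-20)
go(tw(-40,-64,73),-20)
print(tw(-40,-64,0))
E
```

```text
[array([ 698., -431.,  150.]), array([ 457., -439.,  150.])]
t 0.1 pos [ 237.3 -550.6  230.3] case [-163.  -671.1] jaw -66.7 q6 -4.9 gap 85.3 F [ 0.3  0.3 -0. ]
 shift cm [  5.1   50.59 -35.73] rv [array([-46.7,  -0.1,  -0. ]), array([ 1.333e+02, -1.000e-01,  1.000e-01])]
t 0.1 pos [ 237.3 -550.6  230.3] case [-163.  -671.1] jaw -66.7 q6 -4.9 gap 85.3 F [ 0.3  0.3 -0. ]
 shift cm [ 15.8   50.59 -35.71] rv [array([-46.7,  -0.1,  -0. ]), array([ 1.333e+02, -1.000e-01,  1.000e-01])]
[560.523006 -22.159522   0.      ]
```

Emit:
{"fn": "servo_tool", "kwargs": {"commands": [[[255,0,4.3,-3,-4,0,0],[255,0,8.6,-6,-8,0,0],[255,0,12.6,-9,-12,0,0],[255,0,16.6,-12,-16,0,0],[255,0,20.6,-15,-20,0,0],[255,0,24.6,-18,-24,0,0],[255,0,28.6,-20.5,-28,0,0],[255,0,32.6,-23,-32,0,0]]], "force": 40}}

```text
time: 0.9
tool_pos: [446.3, -208.8, 231.1]
tcp_rot: [-166.7, 90.0, 158.8]
ft_force: [0.6, -1.0, -0.1]
finger_gap: -0.2
```

Run:
```python
from h import *
go(tw(-40,-64,120),-20)
go(tw(-40,-64,73),-20)
```

```text
t 0.9 pos [ 446.3 -208.8  231.1] case [ -83.5 -278.4] jaw -34.5 q6 3.5 gap -0.2 F [ 0.6 -1.  -0.1]
 shift cm [11.11 21.85 -1.17] rv [array([-14.5,  -0. ,   0. ]), array([165.5,   0. ,   0. ])]
t 0.9 pos [ 446.3 -208.8  231.1] case [ -83.5 -278.4] jaw -34.5 q6 3.5 gap -0.2 F [ 0.6 -1.  -0.1]
 shift cm [15.81 21.85 -1.17] rv [array([-14.5,  -0. ,   0. ]), array([165.5,   0. ,   0. ])]
```

Emit:
{"fn": "servo_tool", "kwargs": {"commands": [[[255,1,4,-0.2,-3,0,0],[255,2,8,-0.4,-6,0,0],[255,3,12,-0.6,-9,0,0],[255,5,16,-0.8,-12,0,0],[255,7,20,-1,-14.5,0,0],[255,9.5,21.8,-1.2,-14.5,0,0],[255,11.1,21.8,-1.2,-14.5,0,0],[255,11.1,21.8,-1.2,-14.5,0,0]]]}}

```text
time: 1.7
tool_pos: [557.5, -24.4, 116.7]
tcp_rot: [-164.3, 89.6, 175.6]
ft_force: [-0.5, 0.8, -0.3]
finger_gap: -0.2
```

Run:
```python
from h import *
go(tw(-40,-64,73),-20)
p,d=r.snapshot("scene");cv2.imwrite("pics/s1.png",cv2.resize(p[120:320,200:400],None,fx=3,fy=3,interpolation=cv2.INTER_CUBIC)[:,:,::-1])
```

```text
t 1.7 pos [557.5 -24.4 116.7] case [-42.1 -67.1] jaw -20.1 q6 12.4 gap -0.2 F [-0.5  0.8 -0.3]
 shift cm [4.37 0.32 0.24] rv [array([-0.1, -0.4,  0.1]), array([179.9,   0.2,   0.6])]
```

View pics/s1.png

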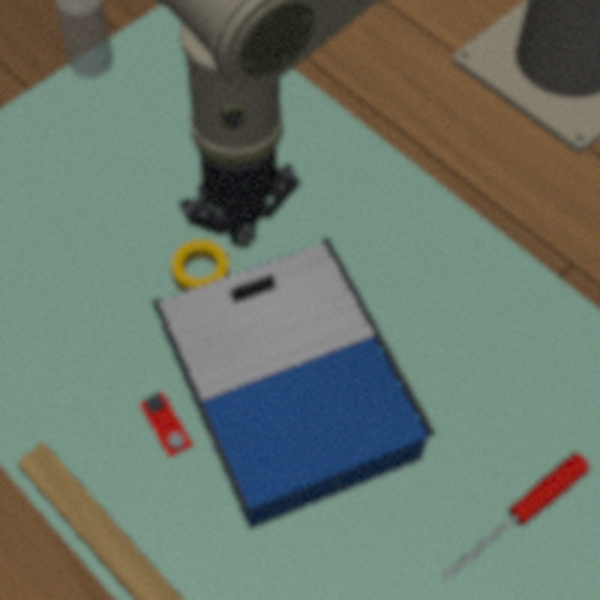

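The gripper tip is at zoom pixel (242,240), behind the black ridge at (253,289) and in line with it. I'll descend and push.

Emit:
{"fn": "servo_tool", "kwargs": {"commands": [[[255,1.5,0.1,0.1,0,0,0],[255,3,0.2,0.2,0,0,0],[255,4.2,0.2,0.2,0,0,0],[255,4.2,0.2,0.2,0,0,0]]]}}

```text
time: 2.15
tool_pos: [560.7, -23.8, 75.6]
tcp_rot: [-167.3, 89.8, 172.4]
ft_force: [-0.0, 0.6, -0.3]
finger_gap: -0.1
```

Run:
```python
from h import *
go(tw(-40,-64+140,73.5),-20)
```

```text
t 2.15 pos [560.7 -23.8  75.6] case [-39.3 -65.4] jaw -20.2 q6 12.6 gap -0.1 F [-0.   0.6 -0.3]
 shift cm [ 0.2  14.14 -0.13] rv [array([-0.2, -0.2,  0.1]), array([1.798e+02, 1.000e-01, 4.000e-01])]
```

Emit:
{"fn": "servo_tool", "kwargs": {"commands": [[[255,0.2,1,0,0,0,0],[255,0.2,2,0,0,0,0],[255,0.2,3.5,0,0,0,0],[255,0.2,5.5,-0.1,0,0,0],[255,0.2,7.5,-0.1,0,0,0],[255,0.2,9.5,-0.1,0,0,0],[255,0.2,11.5,-0.1,0,0,0],[255,0.2,12.8,-0.1,0,0,0]]]}}

```text
time: 2.95
tool_pos: [606.7, 99.3, 76.9]
tcp_rot: [31.2, 89.9, 11.1]
ft_force: [0.3, -1.6, 0.8]
finger_gap: 0.0
```

Run:
```python
from h import *
go(tw(-40,-64+140,73.5),-20)
p,d=r.snapshot("scene");cv2.imwrite("pics/s2.png",cv2.resize(p[120:320,200:400],None,fx=3,fy=3,interpolation=cv2.INTER_CUBIC)[:,:,::-1])
```

```text
t 2.95 pos [606.7  99.3  76.9] case [-38.2  65.9] jaw -20.1 q6 24.6 gap 0.0 F [ 0.3 -1.6  0.8]
 shift cm [ 0.34  1.01 -0.18] rv [array([-0.1,  0.1, -0. ]), array([ 1.799e+02, -1.000e-01, -1.000e-01])]
```

View pics/s2.png

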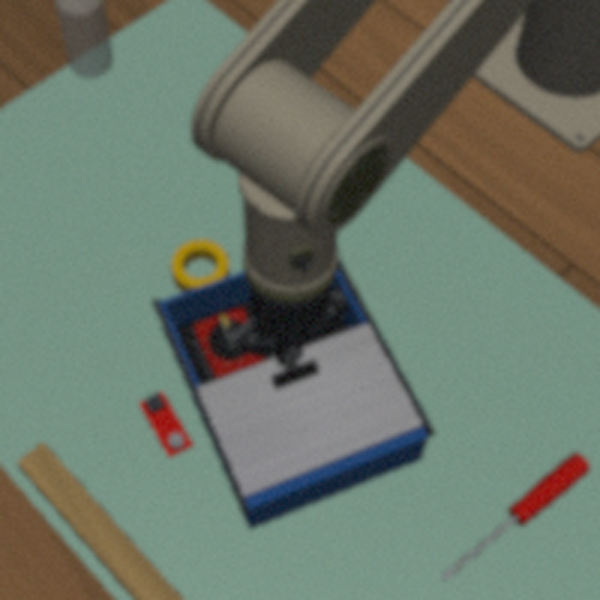

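The cover is almost fully across, with a blue strip left at zoom pixel (340,460). I'll creep on to the stop.

Emit:
{"fn": "servo_tool", "kwargs": {"commands": [[[255,0.2,0.2,0,0,0,0],[255,0.2,0.4,0,0,0,0],[255,0.2,0.6,0,0,0,0],[255,0.2,0.8,0,0,0,0],[255,0.2,0.9,0,0,0,0]]]}}

```text
time: 3.5
tool_pos: [608.6, 104.9, 74.1]
tcp_rot: [-144.8, 90.0, -165.1]
ft_force: [-1.9, 0.5, 0.0]
finger_gap: -0.4
```

Emit:
{"fn": "servo_tool", "kwargs": {"commands": [[[255,0,0.1,0,0,0,0],[255,0,0.2,0,0,0,0],[255,0,0.3,0,0,0,0],[255,0,0.4,0,0,0,0],[255,0,0.4,0,0,0,0]]]}}

```text
time: 4.0
tool_pos: [610.5, 109.3, 74.3]
tcp_rot: [43.7, 90.0, 23.5]
ft_force: [-0.8, -0.8, -0.7]
finger_gap: -0.2
```

Emit:
{"fn": "servo_tool", "kwargs": {"commands": [[[255,0,0.1,0,0,0,0],[255,0,0.2,0,0,0,0],[255,0,0.3,0,0,0,0],[255,0,0.3,0,0,0,0]]]}}

```text
time: 4.4
tool_pos: [611.0, 110.8, 74.3]
tcp_rot: [-98.8, 89.9, -119.0]
ft_force: [-3.6, -7.2, 1.7]
finger_gap: -0.1
```

Run:
```python
from h import *
go(tw(-40,-64+140,150),-20)
p,d=r.snapshot("scene");cv2.imwrite("pics/s3.png",cv2.resize(p[150:310,220:380],None,fx=3.7,fy=3.7,interpolation=cv2.INTER_CUBIC)[:,:,::-1])
```

```text
t 4.4 pos [611.  110.8  74.3] case [-38.   78.2] jaw -20.2 q6 25.8 gap -0.1 F [-3.6 -7.2  1.7]
 shift cm [-7.57 -0.24 -0.2 ] rv [array([-0.2, -0. ,  0.1]), array([179.8,   0.2,   0. ])]
```

View pics/s3.png

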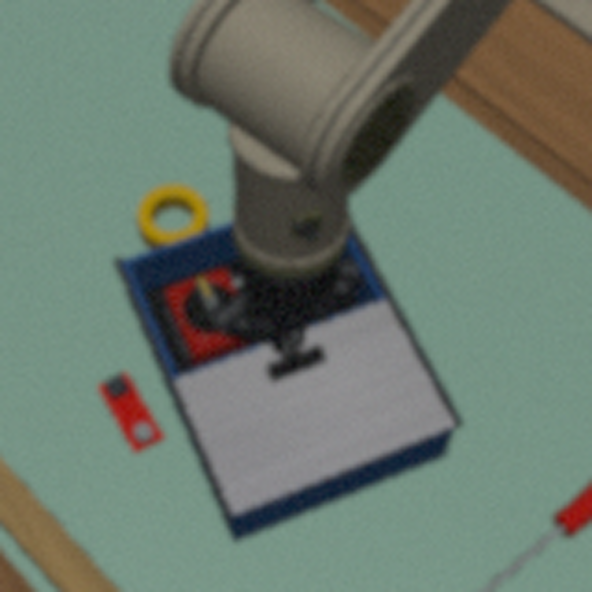

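The cover is at its stop: 8 N reaction, and the cover edge is flush with the block's end. Next I back off, rise and swing aside to look.

Emit:
{"fn": "servo_tool", "kwargs": {"commands": [[[255,0,-0.8,0,0,0,0],[255,-4,-1,0,0,0,0],[255,-8,-3,0,0,0,0],[200,-12,-7,0,0,0,0],[180,-12,-11.5,0,0,0,0],[180,-12,-16,-1,0,0,0],[180,-12,-20.5,-2,0,0,0],[180,-12,-25,-3,0,0,0]]]}}

```text
time: 5.25
tool_pos: [496.2, -113.7, 194.8]
tcp_rot: [16.0, 89.9, -4.2]
ft_force: [0.5, -0.4, -0.1]
finger_gap: 25.0
```

Run:
```python
from h import *
go(tw(0,0,150),-20)
for n in("scene","top"):
    p,d=r.snapshot(n);np.save(n+"4.npy",d);cv2.imwrite(f"pics/{n}4.png",p[:,:,::-1])
    q=p[150:310,220:380] if n=="scene" else p[130:260,170:330]
    cv2.imwrite(f"pics/{n}4z.png",cv2.resize(q,None,fx=4.6 if n=="top" else 3.7,fy=4.6 if n=="top" else 3.7,interpolation=cv2.INTER_CUBIC)[:,:,::-1])
```

```text
t 5.25 pos [ 496.2 -113.7  194.8] case [ -69.2 -172. ] jaw -20.2 q6 1.5 gap 25.0 F [ 0.5 -0.4 -0.1]
 shift cm [ 4.51 17.22  6.86] rv [array([-0.2,  0.1, -0. ]), array([179.8,  -0. ,  -0.2])]
```

View pics/top4z.png

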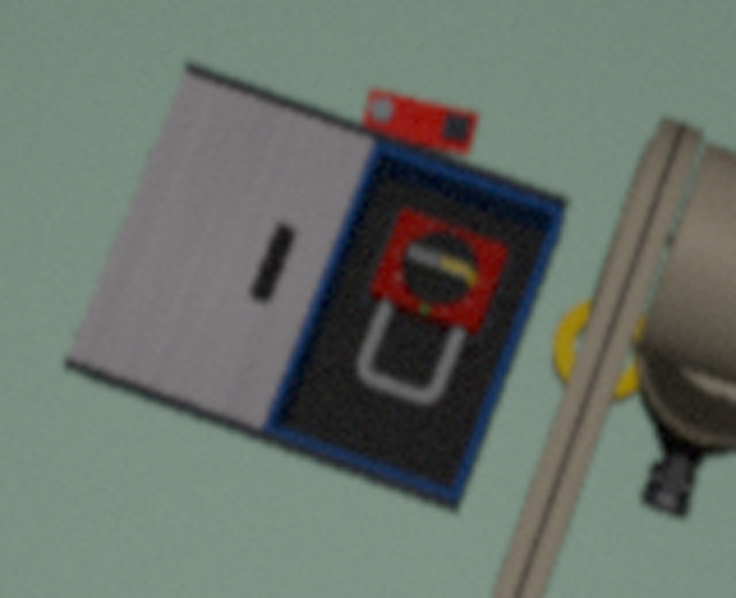

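View pics/scene4z.png

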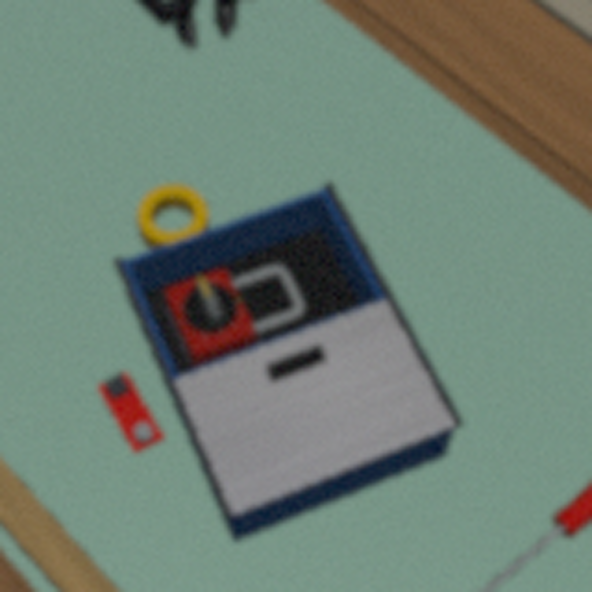

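The compartment is open. In the top zoom, the bar runs from the grey end (410,252) to the yellow end (474,277). The green mark is at (425,309) and the bow's middle is at (398,392).

Run:
```python
from h import *
c=r.calibration("top")
f=lambda u,v,z: onz(u/4.6+170-.4,v/4.6+130-.4,z,c)
a,b=f(408,250,59.5),f(476,278,59.5); print(a,b,'mid',(a+b)/2,tc((a+b)/2)); d=(b-a); ang=np.degrees(np.arctan2(d[1],d[0])); print('len',np.linalg.norm(d),'pointer yaw',ang,'dial value deg',(ang-(-20)-180)%360)
g=f(425,309,36); print('green',g,tc(g)); w=f(398,392,22);print('bow',w,tc(w))
# disc by darkness, yellow by colour
for n,x0,y0 in(("top",0,0),("scene",0,0)):
    cc=r.calibration(n);p=cv2.imread(f"pics/{n}4.png");hsv=cv2.cvtColor(p,cv2.COLOR_BGR2HSV)
    pr=proj(tw(0,0,59.5),cc); print(n,pr)
    u,v=int(pr[0]),int(pr[1]); R=18
    s=hsv[v-R:v+R,u-R:u+R].astype(int); 
    red=((s[...,0]<8)|(s[...,0]>172))&(s[...,1]>150)&(s[...,2]>70)
    yy=(s[...,0]>15)&(s[...,0]<35)&(s[...,1]>90)&(s[...,2]>90)
    gr=(s[...,1]<60)&(s[...,2]>85)
    for nm,m,z in(("red",red,36),("yel",yy,59.5),("grey",gr,59.5)):
        i=np.argwhere(m)
        if len(i):
            q=onz(i[:,1].mean()+u-R,i[:,0].mean()+v-R,z,cc); print(nm,len(i),q.round(1),tc(q).round(1))
```

```text
[629.38010612  42.39402812  59.5       ] [611.34937231  -0.84444275  59.5       ] mid [620.36473921  20.77479268  59.5       ] [ 1.54843466 -3.18786314]
len 46.84733424070111 pointer yaw -112.63646538944923 dial value deg 87.3635346105508
green [596.23595539  31.68290944  36.        ] [-24.8560011   -1.19011642]
bow [544.51743071  48.88900094  22.        ] [-79.34034698  -2.71045643]
top [264.47077525 187.10399312]
red 268 [621.6  22.4  36. ] [ 2.1 -1.3]
yel 18 [617.2  10.4  59.5] [  2.1 -14. ]
grey 32 [601.4  52.1  59.5] [-27.   19.8]
scene [276.42156573 230.06616603]
red 215 [626.6  28.9  36. ] [4.6 6.6]
yel 56 [607.4 -39.5  59.5] [ 10.  -64.3]
grey 134 [627.5  51.   59.5] [-2.1 27.7]
```

Run:
```python
from h import *
go(tw(1,-2,100),-20); go(tw(1,-2,47),-20)
```

```text
t 5.35 pos [ 494.8 -116.5  194.7] case [ -69.5 -175.1] jaw -20.5 q6 1.5 gap 25.0 F [ 0.8 -0.3  0.9]
 shift cm [ 9.46 17.38  6.9 ] rv [array([-0.5,  0.1,  0.1]), array([ 1.795e+02,  1.000e-01, -1.000e-01])]
t 5.35 pos [ 494.8 -116.5  194.7] case [ -69.5 -175.1] jaw -20.5 q6 1.5 gap 25.0 F [ 0.8 -0.3  0.9]
 shift cm [14.76 17.39  6.89] rv [array([-0.5,  0.1,  0.1]), array([ 1.795e+02,  1.000e-01, -1.000e-01])]
```

Emit:
{"fn": "servo_tool", "kwargs": {"commands": [[[165,1,3.5,1.5,0,0,0],[165,2,7.5,3,0,0,0],[165,3,11.5,4.5,0,0,0],[165,5,15.5,6,-0.4,0,0],[165,7.5,17.4,6.9,-0.4,0,0],[165,9.5,17.4,6.9,-0.4,0,0],[165,9.5,17.4,6.9,-0.4,0,0]]]}}

```text
time: 6.05
tool_pos: [619.6, 28.6, 95.3]
tcp_rot: [-167.5, 89.7, 172.8]
ft_force: [0.0, 0.0, -0.1]
finger_gap: 30.5
```

Run:
```python
from h import *
go(tw(1,-2,47),-20)
for n in("scene","top"):
    p,d=r.snapshot(n)
    q=p[150:310,220:380] if n=="scene" else p[130:260,170:330]
    cv2.imwrite(f"pics/{n}5z.png",cv2.resize(q,None,fx=4.6 if n=="top" else 3.7,fy=4.6 if n=="top" else 3.7,interpolation=cv2.INTER_CUBIC)[:,:,::-1])
```

```text
t 6.05 pos [619.6  28.6  95.3] case [-1.8  4. ] jaw -19.7 q6 17.6 gap 30.5 F [ 0.   0.  -0.1]
 shift cm [ 4.83 -0.59  0.31] rv [array([ 0.3, -0.3,  0.1]), array([-1.797e+02, -1.000e-01, -5.000e-01])]
```

View pics/scene5z.png

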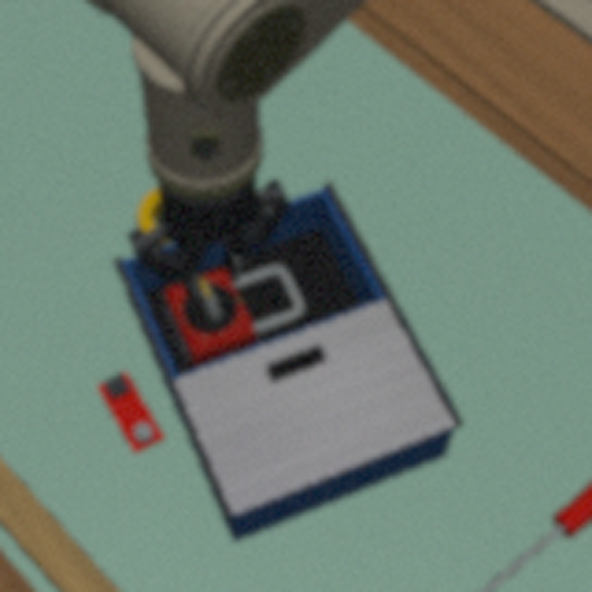

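Run:
```python
from h import *
c=r.calibration("scene")
f=lambda u,v,z: onz(u/3.7+220-.4,v/3.7+150-.4,z,c)
for q in[(202,281,59.5),(219,319,59.5),(210,300,59.5),(210,308,42),(295,298,20)]: print(q,tc(f(*q)).round(1))
print(proj(tw(0,0,59.5),c),proj(tw(0,0,42),c))
p=cv2.imread("pics/scene4.png"); cv2.imwrite("pics/s4zz.png",cv2.resize(p[215:250,255:310],None,fx=14,fy=14,interpolation=cv2.INTER_CUBIC))
```

```text
(202, 281, 59.5) [  0.3 -18.7]
(219, 319, 59.5) [ 1.  22.7]
(210, 300, 59.5) [1.1 2. ]
(210, 308, 42) [0.9 0.3]
(295, 298, 20) [-78.3   9.5]
[276.42156573 230.06616603] [276.58761987 232.68194958]
```

View pics/s4zz.png

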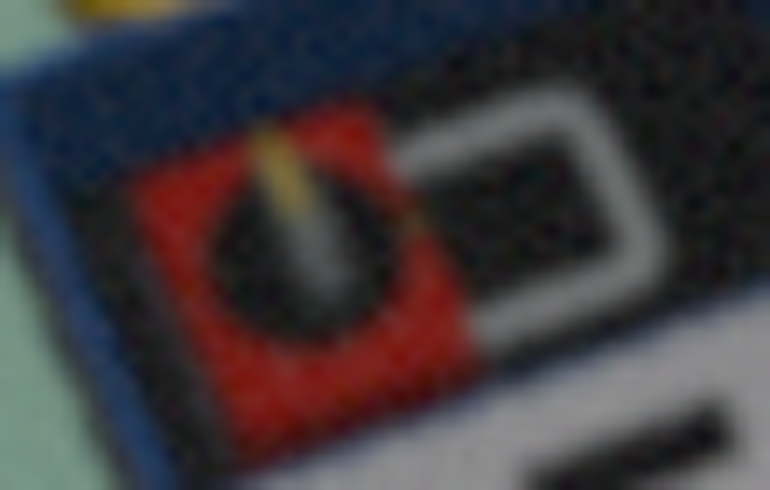

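Emit:
{"fn": "servo_tool", "kwargs": {"commands": [[[165,1.5,-0.5,0.25,0,0,0],[165,3,-0.5,0.25,0,0,0],[165,4.5,-0.5,0.25,0,0,0],[165,4.8,-0.5,0.25,0,0,0],[165,4.8,-0.5,0.25,0,0,0]]]}}

```text
time: 6.65
tool_pos: [621.3, 21.5, 49.8]
tcp_rot: [-163.7, 89.9, 176.5]
ft_force: [0.6, 0.5, 0.9]
finger_gap: 29.7
```

Run:
```python
from h import *
go(tw(0.5,-1,47),-20)
```

```text
t 6.65 pos [621.3  21.5  49.8] case [ 2.1 -2.2] jaw -19.8 q6 17.1 gap 29.7 F [0.6 0.5 0.9]
 shift cm [ 0.28  0.12 -0.16] rv [array([ 0.2, -0.1,  0. ]), array([-1.798e+02, -1.000e-01, -2.000e-01])]
```

Emit:
{"fn": "servo_tool", "kwargs": {"commands": [[[165,0.25,0.1,-0.15,0,0,0],[255,0.25,0.1,-0.15,0,0,0],[255,0.25,0.1,-0.15,0,0,0],[255,0.25,0.1,-0.15,0,0,0],[255,0.25,0.1,-0.15,0,0,0],[255,0.25,0.1,-0.15,0,0,0]]], "force": 30}}

```text
time: 7.25
tool_pos: [621.6, 23.2, 49.4]
tcp_rot: [32.8, 90.0, 13.0]
ft_force: [-2.1, 0.9, 5.2]
finger_gap: 8.8
```

Run:
```python
from h import *
go(tw(0.5,-1,47),-20)
```

```text
t 7.25 pos [621.6  23.2  49.4] case [ 1.9 -0.5] jaw -19.8 q6 17.2 gap 8.8 F [-2.1  0.9  5.2]
 shift cm [ 0.24 -0.05 -0.14] rv [array([ 0.2,  0. , -0. ]), array([-1.798e+02,  0.000e+00,  1.000e-01])]
```

Emit:
{"fn": "servo_tool", "kwargs": {"commands": [[[255,-0.1,0,0,7,0,0],[255,-0.1,0,0,14,0,0],[255,-0.1,0,0,21,0,0],[255,-0.1,0,0,28,0,0],[255,-0.1,0,0,35,0,0],[255,-0.1,0,0,42,0,0],[255,-0.1,0,0,45,0,0],[255,-0.1,0,0,45,0,0]]]}}

```text
time: 8.05
tool_pos: [621.2, 23.1, 49.4]
tcp_rot: [-131.1, 90.0, 164.1]
ft_force: [0.2, 1.0, -2.2]
finger_gap: 8.9
```

Run:
```python
from h import *
go(tw(0.5,-1,48),70)
```

```text
t 8.05 pos [621.2  23.1  49.4] case [ 1.5 -0.7] jaw -64.8 q6 62.2 gap 8.9 F [ 0.2  1.  -2.2]
 shift cm [ 0.14 -0.09 -0.05] rv [array([45.2, -0. ,  0. ]), array([-134.8,   -0. ,   -0. ])]
```

Emit:
{"fn": "servo_tool", "kwargs": {"commands": [[[255,0,0,0,7,0,0],[255,0,0,0,14,0,0],[255,0,0,0,21,0,0],[255,0,0,0,28,0,0],[255,0,0,0,35,0,0],[255,0,0,0,42,0,0],[255,0,0,0,45.2,0,0],[255,0,0,0,45.2,0,0]]]}}

```text
time: 8.85
tool_pos: [621.1, 23.0, 49.4]
tcp_rot: [-62.2, 90.0, -172.1]
ft_force: [-0.3, 0.4, -2.3]
finger_gap: 9.0
```

Run:
```python
from h import *
go(tw(0.5,-1,48),70)
print(r.sense()['wrist_torque'])
```

```text
t 8.85 pos [621.1  23.   49.4] case [ 1.5 -0.9] jaw -109.9 q6 107.3 gap 9.0 F [-0.3  0.4 -2.3]
 shift cm [ 0.14 -0.1   0.01] rv [array([0.1, 0. , 0. ]), array([-179.9,   -0. ,    0. ])]
[ 0.03386284 -0.02588635 -0.03796501]
```

Emit:
{"fn": "servo_tool", "kwargs": {"commands": [[[165,0,0,0,0,0,0],[165,0,0,0,0,0,0],[165,0,0,0,0,0,0],[165,-2,0,0,0,0,0],[165,-5,0,0,0,0,0],[165,-9,0,0,0,0,0],[165,-13,-4,0,-8,0,0],[165,-13,-8,0,-16,0,0]]]}}

```text
time: 9.65
tool_pos: [549.4, 50.0, 185.9]
tcp_rot: [92.8, 89.4, -0.9]
ft_force: [0.4, 0.4, 1.1]
finger_gap: 30.1
```

Run:
```python
from h import *
go(tw(0,-200,180),-20)
```

```text
t 9.65 pos [549.4  50.  185.9] case [-75.1   0. ] jaw -93.7 q6 93.6 gap 30.1 F [0.4 0.4 1.1]
 shift cm [ 0.59  1.59 21.31] rv [array([-73.7,   0.3,  -0.5]), array([106.3,  -0.5,  -0.4])]
```

Run:
```python
from h import *
p,d=r.snapshot("scene")
cv2.imwrite("pics/s6.png",cv2.resize(p[205:260,245:325],None,fx=10,fy=10,interpolation=cv2.INTER_CUBIC)[:,:,::-1])
```

```text
(no output)
```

View pics/s6.png

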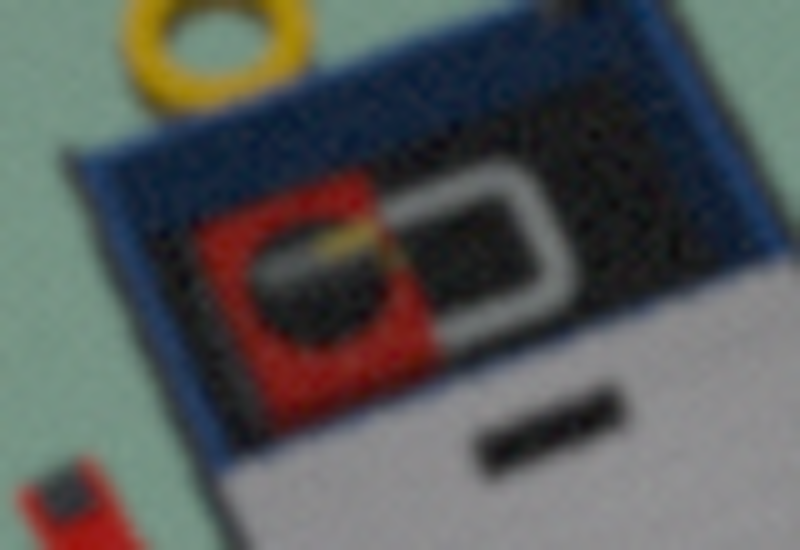

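The yellow pointer (345,240) now points at the green mark (397,258). The bow's middle is at zoom pixel (550,235).

Run:
```python
from h import *
c=r.calibration("scene")
f=lambda u,v,z: onz(u/10+245-.45,v/10+205-.45,z,c)
print(tc(f(547,237,22)))
a,b=f(262,282,59.5),f(372,238,59.5);print(tc(a),tc(b))
go(tw(-79.5,-1,110),-20);go(tw(-79.5,-1,9),-20)
```

```text
[-80.47932537   3.66741312]
[20.68395062  2.02933923] [-18.42876574   0.87853996]
t 9.7 pos [540.7  52.8 181.7] case [-84.3  -0.4] jaw -93.1 q6 93.2 gap 30.2 F [ 1.1  2.8 -2.6]
 shift cm [7.17 0.45 0.21] rv [array([-73.1,  -0.1,   0. ]), array([1.069e+02, 0.000e+00, 1.000e-01])]
t 9.7 pos [540.7  52.8 181.7] case [-84.3  -0.4] jaw -93.1 q6 93.2 gap 30.2 F [ 1.1  2.8 -2.6]
 shift cm [17.27  0.46  0.22] rv [array([-73.1,  -0.1,   0. ]), array([1.069e+02, 0.000e+00, 1.000e-01])]
```

Emit:
{"fn": "servo_tool", "kwargs": {"commands": [[[150,0,0.4,0.2,-8,0,0],[150,0,0.4,0.2,-16,0,0],[150,0,0.4,0.2,-24,0,0],[150,0,0.4,0.2,-32,0,0],[150,1,0.4,0.2,-40,0,0],[150,2,0.4,0.2,-48,0,0],[150,3,0.4,0.2,-56,0,0],[150,4,0.4,0.2,-64,0,0]]]}}

```text
time: 10.5
tool_pos: [550.0, 48.1, 139.5]
tcp_rot: [3.9, 90.0, -25.7]
ft_force: [0.9, -1.0, -0.7]
finger_gap: 35.0
```

Emit:
{"fn": "servo_tool", "kwargs": {"commands": [[[150,1,0,0,-8,0,0],[150,2.5,0,0,-9.1,0,0],[150,2.5,0,0,-9.1,0,0],[150,2.5,0,0,-9.1,0,0]]]}}

```text
time: 10.9
tool_pos: [549.5, 48.1, 114.3]
tcp_rot: [-158.7, 89.9, -179.7]
ft_force: [0.5, 0.9, -0.5]
finger_gap: 35.0
```

Run:
```python
from h import *
go(tw(-80,0,9),-20)
```

```text
t 10.9 pos [549.5  48.1 114.3] case [-74.4  -1.7] jaw -21.1 q6 20.7 gap 35.0 F [ 0.5  0.9 -0.5]
 shift cm [10.53  0.17 -0.56] rv [array([-1.1, -0.1,  0. ]), array([1.789e+02, 0.000e+00, 1.000e-01])]
```

Emit:
{"fn": "servo_tool", "kwargs": {"commands": [[[150,1,0.1,-0.5,-1,0,0],[150,3,0.1,-0.5,-1,0,0],[150,5,0.1,-0.5,-1,0,0],[150,5.5,0.1,-0.5,-1,0,0],[150,5.5,0.1,-0.5,-1,0,0]]]}}

```text
time: 11.4
tool_pos: [544.8, 51.0, 58.9]
tcp_rot: [-161.1, 89.9, 179.0]
ft_force: [0.5, -0.5, 1.0]
finger_gap: 35.2
```

Run:
```python
from h import *
go(tw(-80,0,9),-20)
```

```text
t 11.4 pos [544.8  51.   58.9] case [-79.8  -0.7] jaw -19.9 q6 19.9 gap 35.2 F [ 0.5 -0.5  1. ]
 shift cm [ 4.99  0.07 -0.01] rv [array([ 0.1, -0.1,  0. ]), array([-1.799e+02, -1.000e-01, -2.000e-01])]
```

Emit:
{"fn": "servo_tool", "kwargs": {"commands": [[[150,1.5,0,0,0,0,0],[150,3,0,0,0,0,0],[150,4.2,0,0,0,0,0],[150,4.8,0,0,0,0,0],[150,4.8,0,0,0,0,0]]]}}

```text
time: 11.9
tool_pos: [544.4, 50.8, 10.1]
tcp_rot: [-159.5, 89.8, -179.4]
ft_force: [0.1, 0.5, 0.3]
finger_gap: 35.4
```

Run:
```python
from h import *
go(tw(-80,0,9),-20)
p,d=r.snapshot("scene")
cv2.imwrite("pics/s7.png",cv2.resize(p[205:260,245:325],None,fx=10,fy=10,interpolation=cv2.INTER_CUBIC)[:,:,::-1])
```

```text
t 11.9 pos [544.4  50.8  10.1] case [-80.1  -0.9] jaw -19.9 q6 19.9 gap 35.4 F [0.1 0.5 0.3]
 shift cm [0.11 0.09 0.01] rv [array([ 0.1, -0.1,  0.1]), array([-1.799e+02, -1.000e-01, -2.000e-01])]
```

View pics/s7.png

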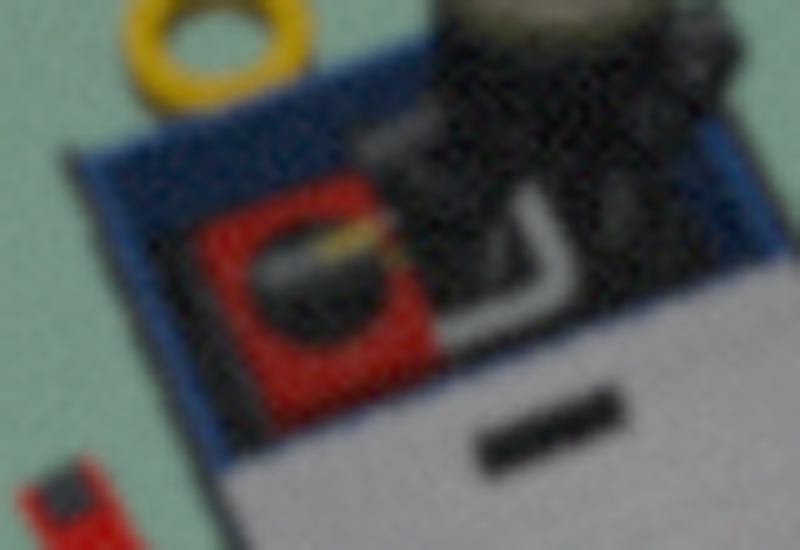

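The fingers straddle the bow, at zoom pixels (495,250) and (615,210), with the bow at (555,235). I'll close and pull.

Emit:
{"fn": "servo_tool", "kwargs": {"commands": [[[255,0.1,0,0,0,0,0],[255,0.1,0,0,0,0,0],[255,0.1,0,0,0,0,0],[255,0.1,0,0,0,0,0],[255,0.1,0,0,0,0,0],[255,0.1,0,0,0,0,0]]], "force": 60}}

```text
time: 12.55
tool_pos: [546.1, 50.8, 11.2]
tcp_rot: [19.5, 89.9, -0.4]
ft_force: [0.2, -0.5, 2.1]
finger_gap: 6.4
```

Run:
```python
from h import *
go(tw(-98,-1,10),-20)
```

```text
t 12.55 pos [546.1  50.8  11.2] case [-78.5  -0.3] jaw -19.9 q6 19.9 gap 6.4 F [ 0.2 -0.5  2.1]
 shift cm [ 0.12 -0.06 -1.95] rv [array([ 0.1,  0. , -0. ]), array([-1.799e+02,  0.000e+00,  1.000e-01])]
```

Emit:
{"fn": "servo_tool", "kwargs": {"commands": [[[255,0,0,-0.3,0,0,0],[255,0,0,-0.6,0,0,0],[255,0,0,-0.9,0,0,0],[255,0,0,-1.2,0,0,0],[255,0,0,-1.5,0,0,0],[255,0,0,-1.7,0,0,0],[255,0,0,-1.8,0,0,0],[255,0,0,-1.8,0,0,0]]]}}

```text
time: 13.35
tool_pos: [528.8, 57.0, 10.9]
tcp_rot: [4.8, 90.0, -15.1]
ft_force: [3.4, -0.8, 0.9]
finger_gap: 6.2
```

Run:
```python
from h import *
go(tw(-98,-1,10),-20)
p,d=r.snapshot("scene")
cv2.imwrite("pics/s8.png",cv2.resize(p[205:260,245:325],None,fx=10,fy=10,interpolation=cv2.INTER_CUBIC)[:,:,::-1])
```

```text
t 13.35 pos [528.8  57.   10.9] case [-96.9  -0.5] jaw -19.9 q6 20.5 gap 6.2 F [ 3.4 -0.8  0.9]
 shift cm [ 0.09 -0.05 -0.11] rv [array([ 0.1,  0. , -0. ]), array([-179.9,    0. ,    0. ])]
```

View pics/s8.png

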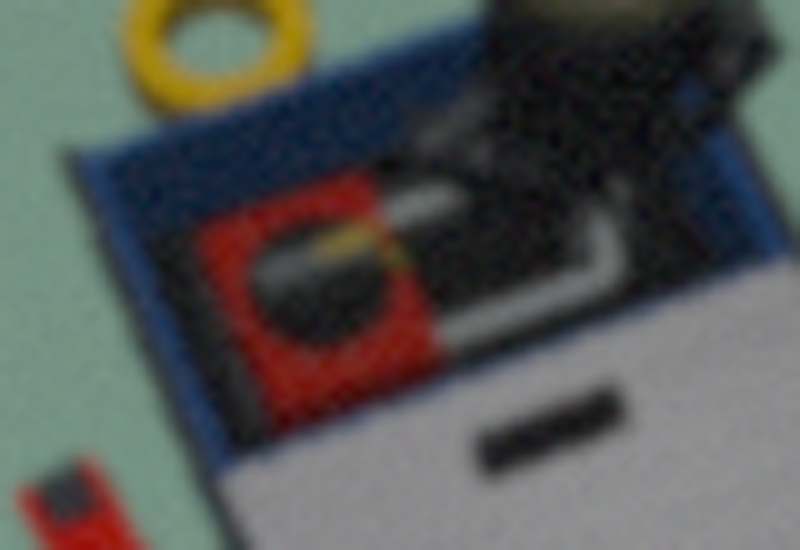

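The shackle is out: the bow corner moved from (570,270) to (620,265) while the body stayed put. I'll pull a little more to reach the stop.

Emit:
{"fn": "servo_tool", "kwargs": {"commands": [[[255,0,0,-0.1,0,0,0],[255,0,0,-0.2,0,0,0],[255,0,0,-0.2,0,0,0],[255,0,0,-0.2,0,0,0]]]}}

```text
time: 13.8
tool_pos: [528.3, 57.3, 11.6]
tcp_rot: [13.8, 89.8, -6.1]
ft_force: [6.0, -2.3, 2.5]
finger_gap: 6.2
```

Emit:
{"fn": "servo_tool", "kwargs": {"commands": [[[255,-0.5,0,0.1,0,0,0],[255,-1.2,0,0.15,0,0,0],[255,-2,0,0.25,0,0,0],[255,-3,0,0.4,0,0,0],[255,-4,0,0.7,0,0,0],[255,-5,0,1,0,0,0],[255,-6,0,1.3,0,0,0],[255,-6,0,1.3,0,0,0]]]}}

```text
time: 14.6
tool_pos: [540.3, 53.2, 72.5]
tcp_rot: [22.3, 89.9, 2.4]
ft_force: [0.6, 0.4, -3.9]
finger_gap: 6.0
```

Run:
```python
from h import *
go(tw(-98,-1,10),-20)
p,d=r.snapshot("scene")
cv2.imwrite("pics/s9.png",cv2.resize(p[185:260,235:335],None,fx=8,fy=8,interpolation=cv2.INTER_CUBIC)[:,:,::-1])
```

```text
t 14.6 pos [540.3  53.2  72.5] case [-84.8  -0.1] jaw -19.9 q6 20.1 gap 6.0 F [ 0.6  0.4 -3.9]
 shift cm [ 6.25 -0.09 -1.34] rv [array([ 0.1,  0.1, -0. ]), array([-1.799e+02,  1.000e-01,  2.000e-01])]
```

View pics/s9.png

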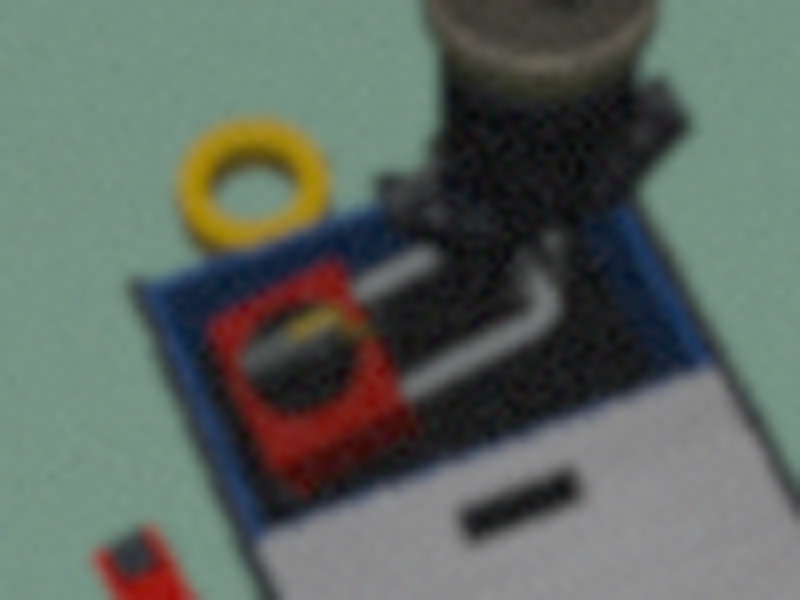

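The padlock hangs by its shackle, slightly tilted, and the wrist carries its full weight (3.9 N). Lifting straight up.

Emit:
{"fn": "servo_tool", "kwargs": {"commands": [[[255,-1,0,-0.2,0,0,0],[255,-2.5,0,-0.2,0,0,0],[255,-4.5,0,-0.2,0,0,0],[255,-6.5,0,-0.2,0,0,0],[255,-8.5,0,-0.2,0,0,0],[255,-10.5,0,-0.2,0,0,0],[255,-12.5,0,-0.2,0,0,0],[255,-14.5,0,-0.2,0,0,0]]]}}

```text
time: 15.45
tool_pos: [537.0, 54.0, 217.8]
tcp_rot: [25.5, 90.0, 5.7]
ft_force: [0.3, 0.2, -4.2]
finger_gap: 6.1
```

Emit:
{"fn": "servo_tool", "kwargs": {"commands": [[[255,-2,0,0,0,0,0],[255,-4,0,0,0,0,0],[255,-6,0,0,0,0,0],[255,-7.5,0,0,0,0,0],[255,-8.5,0,0,0,0,0],[255,-9,0,0,0,0,0],[255,-9,0,0,0,0,0],[255,-9,0,0,0,0,0]]]}}

```text
time: 16.25
tool_pos: [536.9, 53.9, 304.8]
tcp_rot: [-159.8, 89.9, -179.7]
ft_force: [-0.5, -0.3, -4.9]
finger_gap: 6.1
```

Run:
```python
from h import *
go(tw(-98,-1,10),-20)
p,d=r.snapshot("scene"); c=r.calibration("scene")
W=cloud(d,c); h=cv2.cvtColor(p,cv2.COLOR_RGB2HSV)
m=((h[...,0]<8)|(h[...,0]>172))&(h[...,1]>150)&(W[...,2]>90); print('red',m.sum(),np.median(W[m],0),W[m].min(0),W[m].max(0))
cv2.imwrite("pics/s10.png",cv2.resize(p[120:300,200:380],None,fx=3.3,fy=3.3,interpolation=cv2.INTER_CUBIC)[:,:,::-1])
p,d=r.snapshot("top");cv2.imwrite("pics/t10.png",p[:,:,::-1])
```

```text
t 16.25 pos [536.9  53.9 304.8] case [-88.3  -0.6] jaw -19.9 q6 20.2 gap 6.1 F [-0.5 -0.3 -4.9]
 shift cm [ 2.948e+01 -2.000e-02 -9.300e-01] rv [array([ 0.1, -0.1,  0. ]), array([-1.799e+02, -0.000e+00, -1.000e-01])]
red 282 [635.85353432  46.4573647  300.05721306] [596.67696872 -16.95646939 273.84861231] [663.71616812  64.39042978 329.79834178]
```

View pics/s10.png

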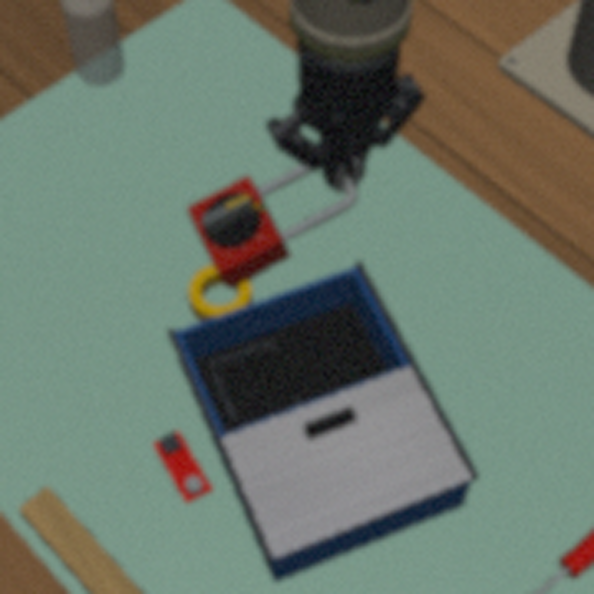

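View pics/t10.png

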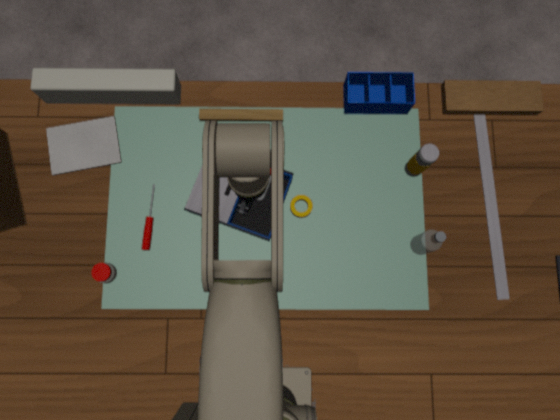

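The padlock is up at about z = 300 mm, almost level, and the case is clear beneath it. The cover is open and the bystanders haven't moved. I'll firm up the grip, wait, and check that nothing creeps.

Emit:
{"fn": "servo_tool", "kwargs": {"commands": [[[255,0,0,0,0,0,0],[255,0,0,0,0,0,0],[255,0,0,0,0,0,0],[255,0,0,0,0,0,0],[255,0,0,0,0,0,0],[255,0,0,0,0,0,0],[255,0,0,0,0,0,0],[255,0,0,0,0,0,0]]], "force": 80}}

```text
time: 17.15
tool_pos: [537.2, 53.9, 305.8]
tcp_rot: [46.1, 90.0, 26.2]
ft_force: [-0.1, -0.3, -3.5]
finger_gap: 5.5
```

Run:
```python
from h import *
c=r.calibration("scene")
for k in range(2):
    p,d=r.snapshot("scene")
    W=cloud(d,c); h=cv2.cvtColor(p,cv2.COLOR_RGB2HSV)
    m=((h[...,0]<8)|(h[...,0]>172))&(h[...,1]>150)&(W[...,2]>90); print('red',m.sum(),np.median(W[m],0),np.argwhere(m).mean(0))
go(tw(-98,-1,10),-20)
cv2.imwrite("pics/s11.png",cv2.resize(p[150:220,240:320],None,fx=8,fy=8,interpolation=cv2.INTER_CUBIC)[:,:,::-1])
```

```text
red 280 [634.61800228  46.93264843 301.33110557] [192.43214286 273.15357143]
red 277 [635.68873152  46.68192658 301.35241055] [192.31407942 272.94223827]
t 17.25 pos [537.2  53.9 305.8] case [-87.9  -0.5] jaw -19.9 q6 20.2 gap 5.1 F [ 0.2  0.6 -3.8]
 shift cm [29.58 -0.05 -1.01] rv [array([ 0.1,  0. , -0. ]), array([-179.9,    0. ,    0. ])]
```

View pics/s11.png

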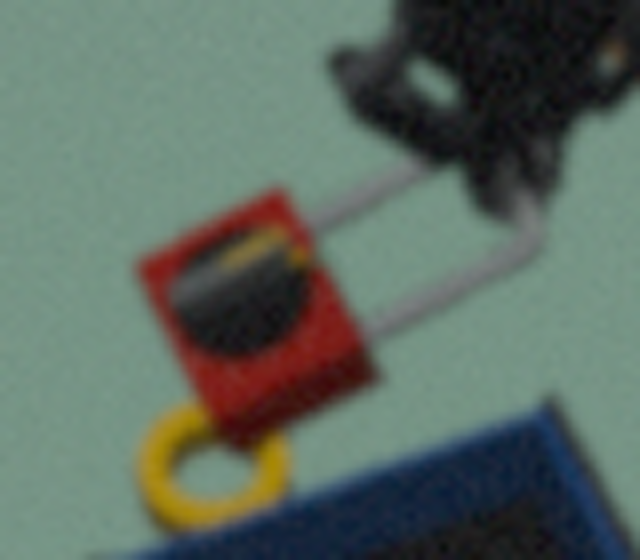

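Emit:
{"fn": "servo_tool", "kwargs": {"commands": [[[255,0,0,0,0,0,0],[255,0,0,0,0,0,0],[255,0,0,0,0,0,0],[255,0,0,0,0,0,0],[255,0,0,0,0,0,0],[255,0,0,0,0,0,0],[255,0,0,0,0,0,0],[255,0,0,0,0,0,0]]]}}

```text
time: 18.05
tool_pos: [537.2, 53.9, 305.8]
tcp_rot: [-175.8, 90.0, 164.3]
ft_force: [-0.9, -0.1, -3.6]
finger_gap: 5.2
```

Run:
```python
from h import *
c=r.calibration("scene")
p,d=r.snapshot("scene")
W=cloud(d,c); h=cv2.cvtColor(p,cv2.COLOR_RGB2HSV)
m=((h[...,0]<8)|(h[...,0]>172))&(h[...,1]>150)&(W[...,2]>90); print('red',m.sum(),np.median(W[m],0),np.argwhere(m).mean(0))
go(tw(-98,-1,10),-20)
```

```text
red 276 [635.43836333  46.94621045 301.4564386 ] [191.77173913 272.64492754]
t 18.1 pos [537.2  53.9 305.8] case [-87.9  -0.5] jaw -19.9 q6 20.2 gap 5.5 F [-0.   0.6 -4.1]
 shift cm [29.58 -0.05 -1.01] rv [array([ 0.1,  0. , -0. ]), array([-179.9,    0. ,    0. ])]
```

It's still and stable, so I'm handing in.

Run:
```python
from bench import r
print(r.hand_in()); s=r.sense(); print(s['time'],s['tool_pos'],s['finger_gap'],s['ft_force'])
```

```text
the job is handed in; nothing more can be done
None
the job is handed in; nothing more can be done
```

I finished the whole sequence and handed the job in at about 18 s; the interface gives no verdict.

- **Cover:** I pushed it by its ridge until it met the end stop, with a reaction of about 8 N.
- **Dial:** I turned it 90° clockwise. The picture showed the yellow pointer at the green mark.
- **Shackle:** I gripped it at the bow and pulled it about 18 mm to its stop, with a reaction of about 6.5 N. The body stayed put.
- **Lift:** I raised the padlock by the bow to about 300 mm.

The last checks before handing in:

- **Height and stillness:** the red body was at z ≈ 301 mm, well clear of the case. Its position repeated to about 1 mm over the final second.
- **Hold:** the wrist carried about 4 N, which matches the padlock's weight.
- **Bystanders:** the pictures after the lift showed the cover open and nothing visibly shifted, though the arm hid the hasp in the top view and I judged it only from the scene view.

**Disagreements:**
- The finger opening read about 5.5 mm on the 9 mm bar. The dial bar read low too (8.8 mm on 10 mm), so I took this as the pads giving under the grip force; the reading held steady.
- The two cameras differed by up to about 6 mm on the bow's position. I used their mean, and the grasp worked.

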